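Pull the urgent sample rack home with the rack hook

TASK

The red sample rack stands at the back of its sampler lane, out of reach. Take the rack hook from the black mat, put its tip down into the steel loop at the front of the red rack and drag the rack along its lane until it clicks past the spring catch and sits hard against the front stop under a firm pull of about 12 N, never more than 18 N; where the stop bar is clamped differs from day to day, so feel for it. Then unhook, set the hook down on the black mat without dropping it and let go; touch the racks with nothing but the hook, do not tip the red one, and leave the blue racks, the plate and the tip box where they are.

Things in the scene. Friction and masses are not known exactly. Their poses are not given: they have to be found in the camera images.
- hook: rack hook on the black mat: blue plastic handle block 110 (x) x 22 (y) x 33 mm with flat underside; a steel rod, 6 mm thick, leaves its front end along +x, its axis 27 mm above the underside, and turns straight down at x = 190 mm. 140 g, balanced in the handle's front half. Origin: centre of the handle's underside; x along the rod to the tip, z up
- hook_tip (a point): lower end of the hook's down-turned tip: 190 mm ahead of the handle's centre, 1 mm above the level of its underside; the tip is 6 mm thick and 23 mm of it hang below the rod
- rack_red: red five-tube rack with red-capped tubes, 110 (x) x 26 (y), 96 mm high over the caps, 0.27 to 0.42 kg, loose in any one of the three lanes. Origin: middle of its front face's lower edge; x along the lane to the back; z up; starts at x = 120 to 165 mm of the sampler's frame. A notch for the catch is in its foot's +y side, 12 to 52 mm behind the front
- loop (a point): centre of the opening of the steel pull loop that sticks out level from the red rack's front face, 20 mm above the rack's underside and 12 mm ahead of its front face. The opening is 24 mm along x and 18 mm across; wire 5 mm thick; the front bar's centre is 26.5 mm ahead of the front face
- dock: rack sampler, fixed: white base 345 x 160 mm with its deck 25 mm above the bench; three lanes along x, centres at y = -40, 0, 40 mm, each 29 mm wide between grey ribs 18 mm high. Origin: on the bench at the front end, on the middle lane's line, 20 mm ahead of the point stop_zone; x along the lanes to the back. A clear hood roofs it from x = 225 mm, underside 146 mm above the bench
- stop_zone (a point): front limit of the steel stop bar's inner face, on the middle lane's line. The bar crosses all lanes, 8 mm thick, 13 mm above the deck, with a 16 mm slot in the middle of each lane for the hook's tip. It is clamped with its inner face anywhere from 0 to 10 mm behind this point; that is not reported. A rack fully home touches it with its front face; the pull then climbs by some 3 to 20 N per mm
- catch0 (a joint): spring leaf catch of the lane at y = -40 mm, on the lane's +y side, carried by the stop bar. 0 rad: sprung out; about 0.08 to 0.13 while a rack's front pushes it aside, from 26 mm to 2 mm before the stop, where the pull rises from 1 to 3 N to some 3 to 8 N; within 2 mm of the stop it snaps back to 0 into the rack's notch and stops it from sliding back
- catch1 (a joint): the same for the middle lane (y = 0)
- catch2 (a joint): the same for the lane at y = 40 mm
- rack_blue1: blue rack of the same make, with blue caps, in another lane; leave it where it is (origin as on the red one)
- rack_blue2: second blue rack of the same make in the remaining lane; leave it where it is (origin as on the red one)
- mat: thin black mat, 420 (x) x 300 (y) x 3 mm, fixed to the bench; origin at the centre of its underside
- deepwell_plate: pale deep-well plate 127 x 85 x 41 mm standing on the mat beside the hook; leave it (origin at the centre of its underside)
- tip_box: white pipette-tip box with blue lid, 122 x 82 x 67 mm, on the bench on the robot's right; leave it (origin at the centre of its underside)
There are look-alikes about, which are no part of the job. There is more than one size of the rack_red; the one meant has the size given above.

How it is judged:
By the outcome, as a careful person would: the job done as asked, in the order asked, and still so for the second after the job is handed in, with the robot touching nothing.
It also fails if it takes over 58 s, if anything falls off the work surface, if the arm or the gripper's body presses on something with over 40 N, if the wrist force passes 120 N, or if a joint passes its speed limit or range.

ROBOT

A 6-joint arm with a two-finger parallel gripper is mounted at the origin on the work surface. World frame = base frame: x ahead of the robot, y to its left, z up, the work surface at z = 0. Lengths are in m, angles in rad, forces in N, time in s.
With the tool pointing down it reaches from about 0.4 to 0.825 m from the base axis. Payload 7 kg.
Tool frame: the origin (TCP) lies at the very end of the fingers, on their centre line; the grasp point (between the pads) lies 19 mm behind it; z points along the fingers, x is the direction in which the jaws open and shut, and the axes are right-handed (so a half turn about z gives the same grasp; the last joint's range is limited). The gripper opens to 88 mm and grips with 3 to 60 N. Pads are 19 mm wide; open, the fingers measure 130 mm over their backs; the gripper's body (78 mm by 193 mm) begins 47 mm behind the grasp point.
Start: joints at [1.478, 0.359, 0.012, 0, -1.224, -0.288], TCP at [0.251, 0.627, 0.189] pointing down, gripper open.
Joint ranges: [-3.07, 3.07], [-1.43, 2.12], [-1.02, 1.25], [-3.03, 1.67], [-3.05, -0], [-3.03, 3.03]. Speed limits (rad/s): [2.39, 2.39, 3.01, 3.14, 3.14, 3.14].

INTERFACE

Orientations are given as [roll, pitch, yaw] about the fixed x, y, z axes, in that order (R = Rz(yaw) Ry(pitch) Rx(roll)).
In Python, from station import telemetry, grab_frame, arm, regions_of, pinpoint gives the robot as it stands. The module is installed in compiled form; this text tells all that it offers.
- The arm moves only by the shell command python3 -m inch 'ROWS' [FORCE]. ROWS is text: rows parted by semicolons, each of 7 numbers parted by spaces: the opening, from 0 (shut) to 1 (fully open), then the shift along the world's x, y, z in cm, then the turn, a rotation vector about the world's x, y, z in degrees. A call has 1 to 12 rows; each row is the pose to reach, as a shift and turn from the pose measured when the call began; what a row does not reach only later rows make up. A row lasts 1/8 s, in which the tool goes at most 62.5 mm and 10.7 degrees, less where a joint would pass 70% of its speed; a pose out of reach is approached as far as the arm can. A call with a gripper value outside its range is refused whole. The fingers move at their own pace and stop on an object; FORCE is the grip in N (left out, the last holds). Time passes only in rows, so rows that repeat a pose let the fingers close. It gives the time, the measured TCP pose, the force and the opening at its end, in the units of the state.
- telemetry.get_state(): the state, without advancing time (a new reading comes with each control period).
- grab_frame(name): name is "side" or "top"; returns a dict with "pixels" (420x560x3 uint8, red, green, blue), "fx", "fy", "cx", "cy" (pixels), "R" (3x3) and "t" (3): a world point X has camera coordinates R X + t. Camera axes: x right, y down, z forward; pixel columns grow to the right and rows downward; lengths in m; the calibration is good to about 2 mm. A picture is of the moment at which its call begins. There is no depth.
- arm.job_done(): hands the job in, once; it reports no verdict.
Trained networks look in the newest picture that a camera, given by its name, has taken for a name from the list of things; names that differ only in an ending like _2 or _b are one class to them, and where a whole thing is asked for, a point or a joint stands for the part that bears it (a point fixed in the world has none). Each returns a list of dicts, best first, with "p" (0 to 1); they miss things now and then, are a little off and sometimes report something else, mostly with a low value. They report only what shows in the picture. A call takes as long as a camera call. They do not tell look-alikes from the thing itself.
- regions_of(camera, name): "pixels" (420x560 bool, what is visible of it) and "bbox" ([left, top, right, bottom] in pixels, round what is visible of it).
- pinpoint(camera, name): "location" ([column, row] in pixels: a listed point, or the origin of a listed thing).
The state is a dict: "t": time; "q": joint angles; "qd": joint speeds; "joint_efforts": joint torques, N m; "eef_pos": TCP position; "ee_rot": TCP orientation; "force": force on the tool from outside, world axes, zero at the start; "moment": the same for the moment, N m; "width": finger opening in m.
Only numpy, scipy, OpenCV 4.12 (cv2) and the standard library are available. Lean on these libraries where they do the work, as an engineer would, in place of code of your own. Each camera call takes 0.05 s, during which the arm holds its last target. There are 200 camera calls.

## Working session

There is one attempt and no reset: what is moved stays moved. The work goes in short steps, Python scripts to look and compute and a shell command to move; the robot and the scene stay as the last step left them, time stands still between calls to the robot, and variables do not carry over. Pictures are saved under pics/ and viewed, about 8 in all and at most 12, crops included, and the job is handed in when it is done.

```bash
mkdir -p pics && cat > h.py <<'E'
import numpy as np, cv2
from station import telemetry, grab_frame, arm, regions_of, pinpoint
def ray(f,uv):
    d=np.array([(uv[0]-f["cx"])/f["fx"],(uv[1]-f["cy"])/f["fy"],1.0])
    R=np.array(f["R"]);t=np.array(f["t"])
    return -R.T@t, R.T@d
def onz(f,uv,z):
    c,d=ray(f,uv); return c+d*(z-c[2])/d[2]
def proj(f,X):
    p=np.array(f["R"])@np.array(X)+np.array(f["t"]); return np.array([f["cx"]+f["fx"]*p[0]/p[2],f["cy"]+f["fy"]*p[1]/p[2]])
def tri(f1,a,f2,b):
    c1,d1=ray(f1,a);c2,d2=ray(f2,b)
    s=np.linalg.lstsq(np.c_[d1,-d2],c2-c1,rcond=None)[0]
    p,q=c1+s[0]*d1,c2+s[1]*d2
    return (p+q)/2,np.linalg.norm(p-q)
def save(f,n): cv2.imwrite("pics/"+n,cv2.cvtColor(f["pixels"],cv2.COLOR_RGB2BGR))
E
python3 - <<'E'
from h import *
np.set_printoptions(precision=4,suppress=True)
F={}
for c in("top","side"):
    f=F[c]=grab_frame(c); save(f,c+"0.png"); print(c,ray(f,(280,210)))
s=telemetry.get_state(); print(s["t"],s["eef_pos"],s["ee_rot"],s["force"],s["width"])
Z=dict(hook=.003,hook_tip=.004,rack_red=.025,loop=.045,dock=0,stop_zone=.025,rack_blue1=.025,mat=0,deepwell_plate=.003,tip_box=0)
for n,z in Z.items():
    for c in F:
        for r in pinpoint(c,n): print(n,c,round(r["p"],2),np.round(r["location"],1),onz(F[c],r["location"],z)[:2])
E
```

```text
top (array([0.4046, 0.0573, 1.2183]), array([ 0.1799, -0.0021, -0.9838]))
side (array([ 0.4742, -0.9046,  0.6253]), array([ 0.14  ,  0.8424, -0.5209]))
0.1 [0.2507 0.6262 0.1885] [-3.1414 -0.0015 -1.9517] [ 0.2372  0.153  -0.6114] 0.08749744741111182
hook top 0.6 [179.6 271.2] [0.4735 0.315 ]
hook side 0.79 [215.4 182. ] [0.4779 0.2852]
hook_tip top 0.83 [168.8 200.2] [0.6594 0.3459]
hook_tip side 0.93 [275.7 167.3] [0.6685 0.3563]
rack_red top 0.64 [314.8 150.9] [ 0.7791 -0.0406]
rack_red top 0.63 [421.9 186.7] [ 0.6761 -0.3165]
rack_red side 0.84 [348.4 228.6] [ 0.7845 -0.0415]
rack_red side 0.8 [339.6 327.2] [ 0.6776 -0.3462]
rack_red side 0.25 [366.9 243.9] [ 0.8083 -0.1082]
loop top 0.93 [315.3 155.3] [ 0.761  -0.0398]
loop top 0.88 [424.8 186.9] [ 0.6708 -0.3177]
loop side 0.82 [342.9 220.5] [ 0.7711 -0.0347]
dock top 0.6 [332.2 203.4] [ 0.6419 -0.0835]
dock side 0.79 [296.2 255.4] [ 0.6475 -0.095 ]
stop_zone top 0.73 [332.8 186.4] [ 0.682 -0.084]
stop_zone side 0.89 [306.5 238.9] [ 0.676  -0.0691]
rack_blue1 top 0.9 [341.  141.2] [ 0.8043 -0.111 ]
rack_blue1 top 0.63 [329.4 145.7] [ 0.7926 -0.0797]
rack_blue1 side 0.92 [368.3 244.6] [ 0.8106 -0.1113]
rack_blue1 side 0.67 [358.1 237.8] [ 0.7958 -0.0819]
rack_blue1 side 0.26 [277.4 168.6] [0.6657 0.3041]
mat top 0.89 [164.1 253.7] [0.5195 0.3563]
mat side 0.78 [221.2 168.8] [0.499  0.3774]
deepwell_plate top 0.57 [130.2 246.9] [0.5389 0.4431]
deepwell_plate side 0.97 [235.1 158.5] [0.5473 0.4413]
tip_box top 0.69 [444.  264.5] [ 0.4745 -0.3659]
tip_box top 0.65 [160.2 255.8] [0.5144 0.3662]
tip_box side 0.84 [228.1 360.1] [ 0.4763 -0.3683]
tip_box side 0.56 [227.2 168.8] [0.5176 0.3748]
```

```bash
python3 - <<'E'
import cv2
a=cv2.imread("pics/top0.png");b=cv2.imread("pics/side0.png")
cv2.imwrite("pics/c1.png",cv2.resize(a[100:310,90:370],None,fx=2.8,fy=2.8,interpolation=cv2.INTER_CUBIC))
cv2.imwrite("pics/c2.png",cv2.resize(b[90:300,170:450],None,fx=2.8,fy=2.8,interpolation=cv2.INTER_CUBIC))
E
```

```text
(no output)
```

View pics/c1.png

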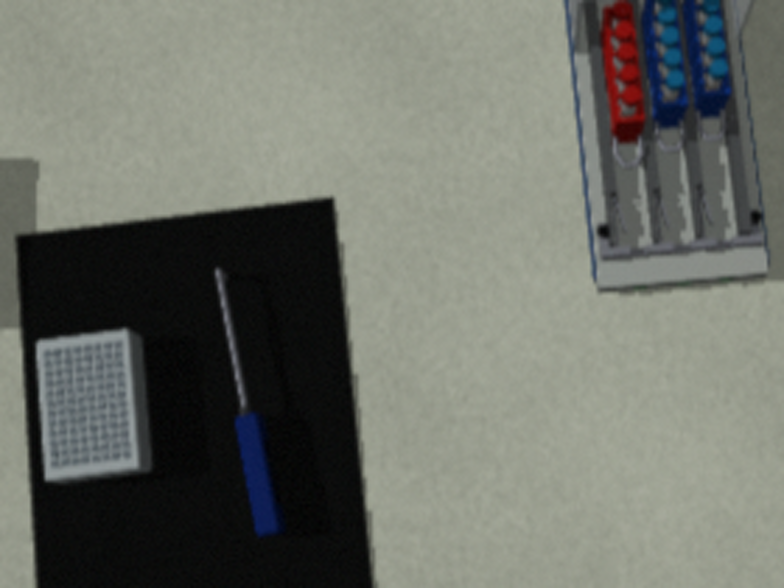

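View pics/c2.png

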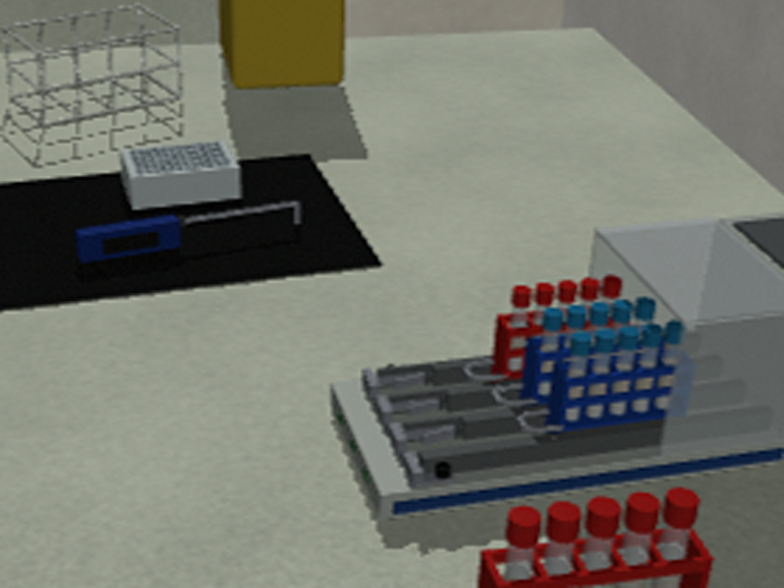

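The red rack that is wanted stands in the left lane, at crop 1 px (625,130). The red rack on the bench on the right is a look-alike. The hook lies on the mat, with its handle at (258,474) and its tip at (220,270). Next I'll fit the poses.

```bash
cat > fit.py <<'E'
from h import *
from scipy.optimize import minimize
def box(x0,x1,y0,y1,z0,z1): return np.array([[x,y,z] for x in(x0,x1) for y in(y0,y1) for z in(z0,z1)])
def sil(f,boxes,p,z,S=4):
    c,s=np.cos(p[2]),np.sin(p[2]); m=np.zeros((420*S,560*S),np.uint8)
    for b in boxes:
        P=np.c_[p[0]+c*b[:,0]-s*b[:,1],p[1]+s*b[:,0]+c*b[:,1],b[:,2]+z]
        uv=np.array([proj(f,X) for X in P])
        cv2.fillConvexPoly(m,cv2.convexHull(np.round((uv+.5)*S).astype(np.int32)),1)
    return cv2.resize(m.astype(np.float32),(560,420),interpolation=cv2.INTER_AREA)
def fit(F,M,boxes,p0,z):
    def cost(p):
        c=0
        for k in M:
            s=sil(F[k],boxes,p,z); m=M[k].astype(float); c+=1-np.minimum(s,m).sum()/np.maximum(s,m).sum()
        return c
    sim=np.array([p0]+[np.array(p0)+d for d in np.diag([.015,.015,.1])])
    r=minimize(cost,p0,method="Nelder-Mead",options=dict(initial_simplex=sim,xatol=1e-4,fatol=1e-4,maxiter=200))
    return r.x,r.fun
HANDLE=[box(-.055,.055,-.011,.011,0,.033)]
ROD=[box(.055,.193,-.003,.003,.024,.03),box(.187,.193,-.003,.003,.001,.03)]
E
python3 - <<'E'
from fit import *
np.set_printoptions(precision=4,suppress=True)
F={c:grab_frame(c) for c in("top","side")}
M={c:regions_of(c,"hook")[0]["pixels"] for c in F}
for ks in(("top","side"),("top",),("side",)):
    p,e=fit(F,{k:M[k] for k in ks},HANDLE+ROD,[.474,.315,.15],.003); print("hook",ks,p[:2],np.degrees(p[2]),e)
D={c:regions_of(c,"dock")[0]["pixels"] for c in F}
np.savez("m.npz",**{c+n:x[c] for n,x in(("hook",M),("dock",D)) for c in F})
t=F["top"]
P={n:{c:[r["location"] for r in pinpoint(c,n) if r["p"]>.5] for c in F} for n in("dock","stop_zone","rack_red","loop","hook_tip")}
for n in P:
    if P[n]["top"] and P[n]["side"]: print(n,*tri(t,P[n]["top"][0],F["side"],P[n]["side"][0]))
a=cv2.imread("pics/top0.png")
cv2.imwrite("pics/c3.png",cv2.resize(a[100:210,280:380],None,fx=5.4,fy=5.4,interpolation=cv2.INTER_CUBIC))
print(telemetry.get_state()["t"])
E
```

```text
Traceback (most recent call last):
IndexError: list index out of range
```

```bash
python3 - <<'E'
from fit import *
np.set_printoptions(precision=4,suppress=True)
F={c:grab_frame(c) for c in("top","side")}
M={}
for c,(u,v) in dict(top=(181,271),side=(216,177)).items():
    r=regions_of(c,"hook"); print(c,[(round(x["p"],2),x["bbox"],int(x["pixels"].sum())) for x in r])
    h=cv2.cvtColor(F[c]["pixels"],cv2.COLOR_RGB2HSV); m=((h[...,0]>100)&(h[...,0]<135)&(h[...,1]>120)&(h[...,2]>60)).astype(np.uint8)
    w=np.zeros_like(m); w[v-35:v+35,u-30:u+30]=1; m=cv2.morphologyEx(m*w,cv2.MORPH_CLOSE,np.ones((7,7)))
    M[c]=m>0; print(c,m.sum(),cv2.boundingRect(m))
for ks in(("top","side"),("top",),("side",)):
    p,e=fit(F,{k:M[k] for k in ks},HANDLE,[.474,.315,.15],.003); print("hook",ks,p[:2],np.degrees(p[2]),e,"tip",p[:2]+.19*np.array([np.cos(p[2]),np.sin(p[2])]))
for n in("dock","stop_zone","rack_red","loop","hook_tip"):
    P={c:[r["location"] for r in pinpoint(c,n) if r["p"]>.5] for c in F}
    if P["top"] and P["side"]: print(n,*tri(F["top"],P["top"][0],F["side"],P["side"][0]))
a=cv2.imread("pics/top0.png")
cv2.imwrite("pics/c3.png",cv2.resize(a[100:210,280:380],None,fx=5.4,fy=5.4,interpolation=cv2.INTER_CUBIC))
print(telemetry.get_state()["t"])
E
```

```text
top [(0.78, [164.7, 194.1, 194.2, 293.1], 692), (0.34, [288.6, 13.0, 361.4, 205.7], 9496)]
top 319 (174, 248, 15, 43)
side [(0.8, [199.1, 163.4, 277.3, 183.6], 474)]
side 97 (197, 167, 37, 8)
hook ('top', 'side') [0.4793 0.3096] 12.65169011523699 1.1898861744983482 tip [0.6647 0.3512]
hook ('top',) [0.4796 0.3058] 12.43748498100963 0.3748928352725046 tip [0.6652 0.3468]
hook ('side',) [0.4791 0.3425] 15.43354710690238 0.8013312852022529 tip [0.6623 0.393 ]
stop_zone [ 0.678  -0.0831  0.0378] 0.0020602754842652124
rack_red [ 0.6684 -0.2681  0.1849] 0.052279687931254655
loop [ 0.805  -0.0613 -0.2306] 0.09176617934654607
hook_tip [0.6618 0.3503 0.0004] 0.005464686703312108
1.95
```

View pics/c3.png

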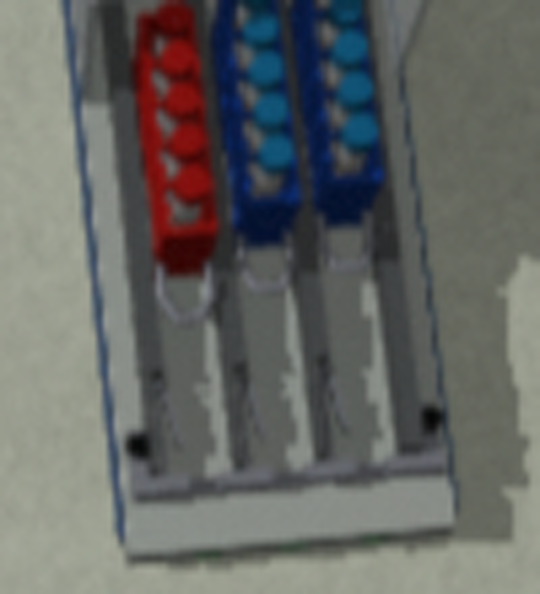

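```bash
python3 - <<'E'
from fit import *
np.set_printoptions(precision=4,suppress=True)
F={c:grab_frame(c) for c in("top","side")}
M={c:regions_of(c,"hook")[0]["pixels"] for c in F if regions_of(c,"hook")}
for ks in(tuple(M),)+tuple((k,) for k in M):
    p,e=fit(F,{k:M[k] for k in ks},HANDLE+ROD,[.477,.31,.2],.003); print("hook",ks,p[:2],np.degrees(p[2]),e,"tip",p[:2]+.19*np.array([np.cos(p[2]),np.sin(p[2])]))
f=F["top"]; g=F["side"]
c=lambda u,v:(280+u/5.4-.4,100+v/5.4-.4)
s=lambda u,v:(170+u/2.8-.4,90+v/2.8-.4)
def show(n,a,z,fr=f): print(n,onz(fr,a,z)[:2])
L0,L1=onz(f,c(122,540),.025),onz(f,c(62,0),.025); print("left edge",L0[:2],L1[:2],np.degrees(np.arctan2(*(L1-L0)[1::-1])))
R0,R1=onz(f,c(456,515),.025),onz(f,c(408,130),.025); print("right edge",R0[:2],R1[:2],np.degrees(np.arctan2(*(R1-R0)[1::-1])))
A,B=onz(f,c(127,548),.025),onz(f,c(455,525),.025); print("front",A[:2],B[:2],np.linalg.norm(A-B),np.degrees(np.arctan2(*(B-A)[1::-1]))+90)
A,B=onz(f,c(135,497),.038),onz(f,c(445,467),.038); print("bar",A[:2],B[:2],np.degrees(np.arctan2(*(B-A)[1::-1]))+90)
show("loop front",c(188,318),.045); show("loop ctr",c(186,290),.045); show("rack front top mid?",c(187,270),.025)
show("blue2 loop front",c(268,288),.045);show("blue1 loop front",c(348,264),.045)
show("side FL top",s(332,385),.025,g);show("side FR top",s(378,508),.025,g);show("side loop front",s(467,373),.045,g)
show("R rib? ",s(393,502),.025,g);show("R edge far",s(784,450),.025,g)
print(telemetry.get_state()["t"])
E
```

```text
hook ('top', 'side') [0.4787 0.3046] 11.896279284829108 0.32772795601531834 tip [0.6646 0.3437]
hook ('top',) [0.4783 0.3047] 12.245268083684385 0.14374616530809015 tip [0.664  0.3449]
hook ('side',) [0.4799 0.3015] 12.076856728449165 0.1297995879378161 tip [0.6657 0.3413]
left edge [ 0.6488 -0.0033] [0.924  0.0181] 4.453259007851272
right edge [ 0.6574 -0.1642] [ 0.8523 -0.151 ] 3.876176526552605
front [ 0.6448 -0.0056] [ 0.6525 -0.1635] 0.15812370564277334 2.791929951849113
bar [ 0.6669 -0.0094] [ 0.6782 -0.1578] 4.366989506876507
loop front [ 0.7525 -0.0372]
loop ctr [ 0.7664 -0.0368]
rack front top mid? [ 0.7827 -0.0392]
blue2 loop front [ 0.7666 -0.0762]
blue1 loop front [ 0.7777 -0.1152]
side FL top [ 0.6426 -0.0145]
side FR top [ 0.6478 -0.1827]
side loop front [ 0.753  -0.0424]
R rib?  [ 0.6604 -0.1774]
R edge far [ 0.984  -0.1584]
2.25
```

```bash
python3 -m inch '0.7 6 -8 0 0 0 10; 0.7 12 -15 0 0 0 20; 0.7 16 -20 -2 0 0 30; 0.7 20 -25 -4 0 0 33.8; 0.7 25.5 -31.6 -8 0 0 33.8; 0.7 25.5 -31.6 -8 0 0 33.8; 0.7 25.5 -31.6 -8 0 0 33.8; 0.7 25.5 -31.6 -8 0 0 33.8; 0.7 25.5 -31.6 -8 0 0 33.8' && python3 - <<'E'
from h import *
f=grab_frame("top");g=grab_frame("side")
a=cv2.cvtColor(np.hstack([cv2.resize(f["pixels"][170:320,110:260],None,fx=2.6,fy=2.6,interpolation=2),cv2.resize(g["pixels"][60:210,160:310],None,fx=2.6,fy=2.6,interpolation=2)]),cv2.COLOR_RGB2BGR)
cv2.imwrite("pics/c4.png",a)
E
```

```text
t: 3.38
eef_pos: [0.5061, 0.3107, 0.1096]
ee_rot: [-3.141, 0.0, -1.362]
force: [-0.0, 1.0, 0.9]
width: 0.0613
```

View pics/c4.png

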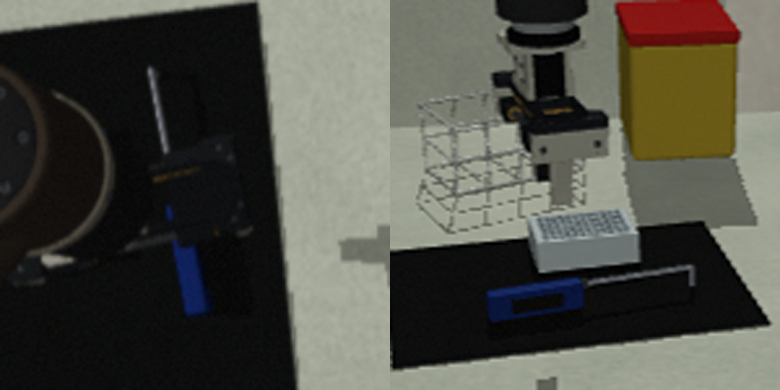

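The open gripper sits straight above the handle and is lined up with it. I'll go down and grip.

```bash
python3 -m inch '0.7 0 0 -4 0 0 0; 0.7 0 0 -7 0 0 0; 0.7 0 0 -9 0 0 0; 0.7 0 0 -10 0 0 0; 0.7 0 0 -10 0 0 0' 45 && python3 -m inch '0.1 0 0 0 0 0 0; 0.1 0 0 0 0 0 0; 0.1 0 0 0 0 0 0; 0.1 0 0 0 0 0 0; 0.1 0 0 0 0 0 0; 0.1 0 0 0 0 0 0' 45
```

```text
t: 4.1
eef_pos: [0.5054, 0.3121, 0.0098]
ee_rot: [-3.141, 0.0, -1.36]
force: [0.0, 0.0, 0.6]
width: 0.0613
t: 4.85
eef_pos: [0.5054, 0.3121, 0.0099]
ee_rot: [-3.141, 0.0, -1.36]
force: [0.6, -0.4, -0.6]
width: 0.0104
```

```bash
python3 - <<'E'
from h import *
f=grab_frame("top");g=grab_frame("side")
a=cv2.cvtColor(np.hstack([cv2.resize(f["pixels"][190:300,130:240],None,fx=3.6,fy=3.6,interpolation=2),cv2.resize(g["pixels"][110:220,180:290],None,fx=3.6,fy=3.6,interpolation=2)]),cv2.COLOR_RGB2BGR)
cv2.imwrite("pics/c5.png",a); s=telemetry.get_state(); print(s["width"],s["eef_pos"])
print(proj(g,s["eef_pos"]),proj(f,s["eef_pos"]))
E
```

```text
0.009466540463481483 [0.50539926 0.31207596 0.00981265]
[224.16641938 175.25613786] [180.38633364 258.47803256]
```

View pics/c5.png

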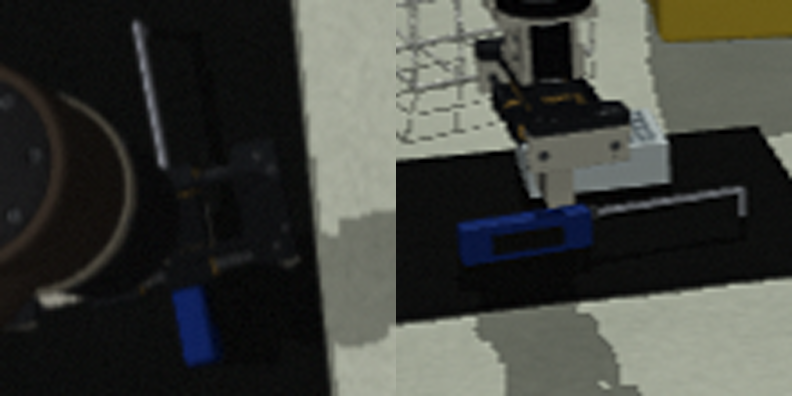

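```bash
python3 - <<'E'
from h import *
g=grab_frame("side");f=grab_frame("top")
s=telemetry.get_state()
print({k:np.round(v,4) for k,v in s.items()})
for X in([.5061,.3107,.1096],[.5054,.3121,.0098],[.5054,.3121,.040],[.507,.307,.036],[.507,.307,.003]): print(X,proj(g,X),proj(f,X))
E
```

```text
{'t': np.float64(5.05), 'q': array([ 8.821e-01,  3.999e-01, -3.858e-01,  2.000e-04, -7.846e-01,
        8.997e-01]), 'qd': array([ 0.0009,  0.0017, -0.0008,  0.0004,  0.0011,  0.0009]), 'joint_efforts': array([-6.40000e-03, -5.41968e+01,  2.21214e+01,  5.21670e+00,
        8.57000e-02, -0.00000e+00]), 'eef_pos': array([0.5054, 0.3121, 0.0098]), 'ee_rot': array([-3.1411e+00,  2.0000e-04, -1.3596e+00]), 'force': array([-0.5384, -1.4988,  0.2312]), 'moment': array([-0.0501, -0.057 ,  0.0392]), 'width': np.float64(0.0088)}
[0.5061, 0.3107, 0.1096] [222.63328329 144.59798963] [172.0466509  254.82654989]
[0.5054, 0.3121, 0.0098] [224.16646772 175.25627936] [180.37794521 258.47835749]
[0.5054, 0.3121, 0.04] [223.63587274 166.16943253] [177.83195037 257.52680998]
[0.507, 0.307, 0.036] [224.3377361  168.10116555] [180.23079922 256.96665356]
[0.507, 0.307, 0.003] [224.90922303 178.01207993] [182.9323059  258.01539724]
```

```bash
python3 -m inch '0.7 0 0 0 0 0 0; 0.7 0 0 0 0 0 0; 0.7 0 0 0 0 0 0; 0.7 0 0 0 0 0 0; 0.7 0 0 0 0 0 0' && python3 - <<'E'
from h import *
f=grab_frame("top");g=grab_frame("side")
a=cv2.cvtColor(np.hstack([cv2.resize(f["pixels"][230:280,140:210],None,fx=5.5,fy=5.5,interpolation=2),cv2.resize(g["pixels"][140:190,185:255],None,fx=5.5,fy=5.5,interpolation=2)]),cv2.COLOR_RGB2BGR)
a=cv2.convertScaleAbs(a,alpha=1.8,beta=20)
cv2.imwrite("pics/c6.png",a)
E
```

```text
t: 5.68
eef_pos: [0.5054, 0.3121, 0.0098]
ee_rot: [-3.141, 0.0, -1.36]
force: [-0.2, -0.2, -0.2]
width: 0.0534
```

View pics/c6.png

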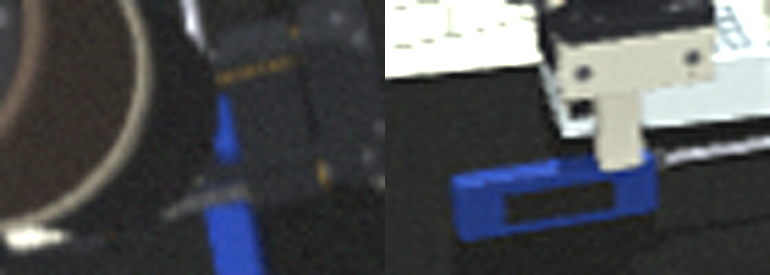

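The fingertip shows in the side view at about (227.7,170.5), roughly 33 mm higher than the reported TCP height implies. The fingers had closed above the handle without touching it, and the hook has not moved. I'll go lower in small steps and watch the force.

```bash
python3 -m inch '0.7 0 -0.2 -1 0 0 0; 0.7 0 -0.2 -1.5 0 0 0; 0.7 0 -0.2 -2 0 0 0; 0.7 0 -0.2 -2 0 0 0' && python3 - <<'E'
from h import *
g=grab_frame("side");f=grab_frame("top")
a=cv2.cvtColor(np.hstack([cv2.resize(f["pixels"][230:280,140:210],None,fx=5.5,fy=5.5,interpolation=2),cv2.resize(g["pixels"][140:190,185:255],None,fx=5.5,fy=5.5,interpolation=2)]),cv2.COLOR_RGB2BGR)
cv2.imwrite("pics/c7.png",cv2.convertScaleAbs(a,alpha=1.8,beta=20))
E
```

```text
t: 6.28
eef_pos: [0.5051, 0.3098, -0.0108]
ee_rot: [3.141, -0.0, -1.36]
force: [0.3, 0.6, 0.6]
width: 0.0613
```

View pics/c7.png

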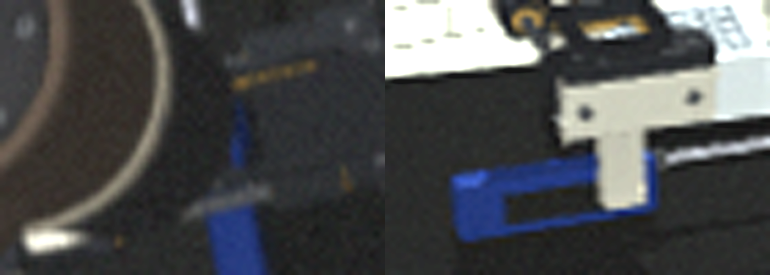

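```bash
python3 -m inch '0.7 0 0 -0.5 0 0 0; 0.7 0 0 -0.8 0 0 0; 0.7 0 0 -1.0 0 0 0; 0.7 0 0 -1.0 0 0 0' && python3 -m inch '0.1 0 0 0 0 0 0; 0.1 0 0 0 0 0 0; 0.1 0 0 0 0 0 0; 0.1 0 0 0 0 0 0; 0.1 0 0 0 0 0 0; 0.1 0 0 0 0 0 0' 50
```

```text
t: 6.88
eef_pos: [0.5054, 0.31, -0.0205]
ee_rot: [-3.141, -0.0, -1.36]
force: [0.5, -0.2, 0.0]
width: 0.0612
t: 7.62
eef_pos: [0.5054, 0.31, -0.0204]
ee_rot: [-3.141, -0.0, -1.36]
force: [-0.3, -0.2, 0.9]
width: 0.0216
```

```bash
python3 -m inch '0.1 0 0 1 0 0 0; 0.1 0 0 3 0 0 0; 0.1 0 0 6 0 0 0; 0.1 0 0 9 0 0 0; 0.1 0 -4 9 0 0 0; 0.1 1 -9 9 0 0 -2; 0.1 2 -14 9 0 0 -4; 0.1 3 -19 9 0 0 -6; 0.1 4 -24 9 0 0 -8; 0.1 5 -28 9 0 0 -8; 0.1 5.5 -31 9 0 0 -8; 0.1 5.5 -31 9 0 0 -8' && python3 -m inch '0.1 1 -1.5 0 0 0 0; 0.1 2 -3 0 0 0 0; 0.1 3 -4.2 0 0 0 0; 0.1 4 -4.9 0 0 0 0; 0.1 4.7 -4.9 0 0 0 0; 0.1 4.7 -4.9 0 0 0 0; 0.1 4.7 -4.9 0 0 0 0' && python3 - <<'E'
from fit import *
np.set_printoptions(precision=4,suppress=True)
f=grab_frame("top");g=grab_frame("side");F=dict(top=f,side=g)
save(f,"top8.png");save(g,"side8.png")
for n in("hook_tip","loop","hook","stop_zone"):
    P={c:[(r["location"],r["p"]) for r in pinpoint(c,n) if r["p"]>.3] for c in F}
    for c in P:
        for l,p in P[c]: print(n,c,np.round(l,1),round(p,2))
    if P["top"] and P["side"]: print(n,*tri(f,P["top"][0][0],g,P["side"][0][0]))
a=cv2.cvtColor(np.hstack([cv2.resize(f["pixels"][130:230,260:360],None,fx=3.9,fy=3.9,interpolation=2),cv2.resize(g["pixels"][160:260,260:360],None,fx=3.9,fy=3.9,interpolation=2)]),cv2.COLOR_RGB2BGR)
cv2.imwrite("pics/c8.png",cv2.convertScaleAbs(a,alpha=1.3,beta=10))
E
```

```text
t: 9.12
eef_pos: [0.5603, -0.0019, 0.07]
ee_rot: [-3.141, -0.0, -1.502]
force: [-0.6, -0.0, -1.1]
width: 0.0221
t: 10.0
eef_pos: [0.6071, -0.0506, 0.0699]
ee_rot: [3.141, -0.0, -1.502]
force: [0.4, -0.6, -1.6]
width: 0.0218
hook_tip side [344.9 202.5] 0.56
loop top [424. 187.] 0.63
loop top [314.  155.8] 0.56
loop side [335.1 319.2] 0.79
loop side [341.4 222.2] 0.57
loop [ 0.6758 -0.3229  0.0218] 2.7411883770859482e-05
hook top [325.4 221. ] 0.7
hook side [269.3 216.1] 0.65
hook [ 0.5866 -0.0554  0.0856] 0.009269270858699056
stop_zone side [305.8 239.4] 0.67
```

View pics/c8.png

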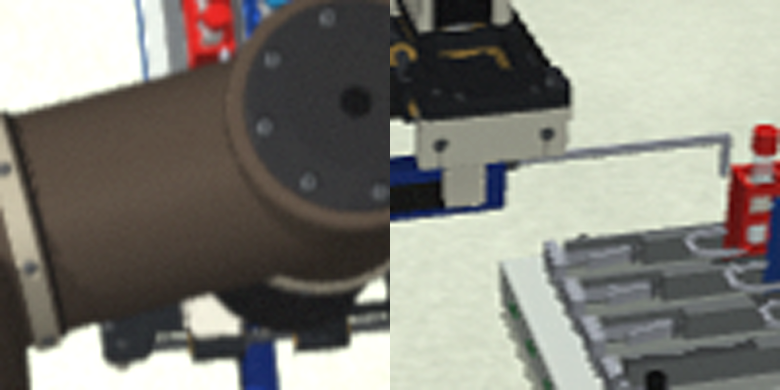

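```bash
python3 - <<'E'
from h import *
np.set_printoptions(precision=4,suppress=True)
g=grab_frame("side")
for uv in((346.2,204.5),(344.9,202.5)): print("tip",onz(g,uv,.0943))
print("elbow",onz(g,(260+336/3.9-.4,160+138/3.9-.4),.1203))
s=lambda u,v:(260+(u-390)/3.9-.4,160+v/3.9-.4)
print("loop front",onz(g,s(687,240),.045),"loop root",onz(g,s(728,240),.045), "bar L",onz(g,s(548,243),.038))
for X in([.770,-.038,.0943],[.770,-.038,.045],[.6077+.1623,-.0506+.0113,.0943]): print(proj(g,X))
E
```

```text
tip [ 0.7725 -0.0433  0.0943]
tip [ 0.7721 -0.0341  0.0943]
elbow [ 0.7689 -0.0441  0.1203]
loop front [ 0.7535 -0.0351  0.045 ] loop root [ 0.7783 -0.0386  0.045 ] bar L [ 0.6712 -0.0157  0.038 ]
[344.5178 203.4161]
[342.8171 221.2688]
[344.6747 203.698 ]
```

```bash
python3 -m inch '0.1 0 0.1 -2 0 0 0; 0.1 0 0.1 -3.5 0 0 0; 0.1 0 0.1 -4 0 0 0; 0.1 0 0.1 -4.3 0 0 0; 0.1 0 0.1 -4.3 0 0 0' && python3 - <<'E'
from h import *
g=grab_frame("side"); save(g,"side9.png")
a=cv2.cvtColor(cv2.resize(g["pixels"][185:255,280:380],None,fx=7,fy=7,interpolation=2),cv2.COLOR_RGB2BGR)
cv2.imwrite("pics/c9.png",cv2.convertScaleAbs(a,alpha=1.3,beta=10))
E
```

```text
t: 11.18
eef_pos: [0.6075, -0.0499, 0.0272]
ee_rot: [-3.141, -0.0, -1.502]
force: [0.6, 1.1, -1.3]
width: 0.0218
```

View pics/c9.png

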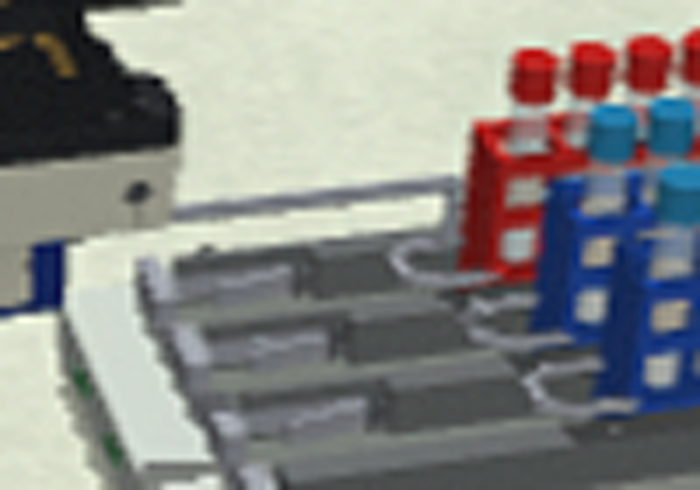

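The tip hangs above the red rack's loop, at local (452,240), and the loop opening is centred on about (440,260). I'll bring it 2 mm towards the front and lower it.

```bash
python3 -m inch '0.1 -0.2 0 0 0 0 0; 0.1 -0.2 0 -0.5 0 0 0; 0.1 -0.2 0 -1 0 0 0; 0.1 -0.2 0 -1.3 0 0 0; 0.1 -0.2 0 -1.6 0 0 0; 0.1 -0.2 0 -1.6 0 0 0' && python3 - <<'E'
from h import *
g=grab_frame("side"); print(np.round(telemetry.get_state()["force"],2),telemetry.get_state()["eef_pos"])
a=cv2.cvtColor(cv2.resize(g["pixels"][200:250,300:370],None,fx=11,fy=11,interpolation=2),cv2.COLOR_RGB2BGR)
cv2.imwrite("pics/c10.png",cv2.convertScaleAbs(a,alpha=1.3,beta=10))
E
```

```text
t: 11.98
eef_pos: [0.6054, -0.0499, 0.0111]
ee_rot: [-3.141, -0.0, -1.502]
force: [0.0, -0.2, -2.2]
width: 0.0215
[-0.53 -0.22 -1.  ] [ 0.60561748 -0.04987922  0.01130368]
```

View pics/c10.png

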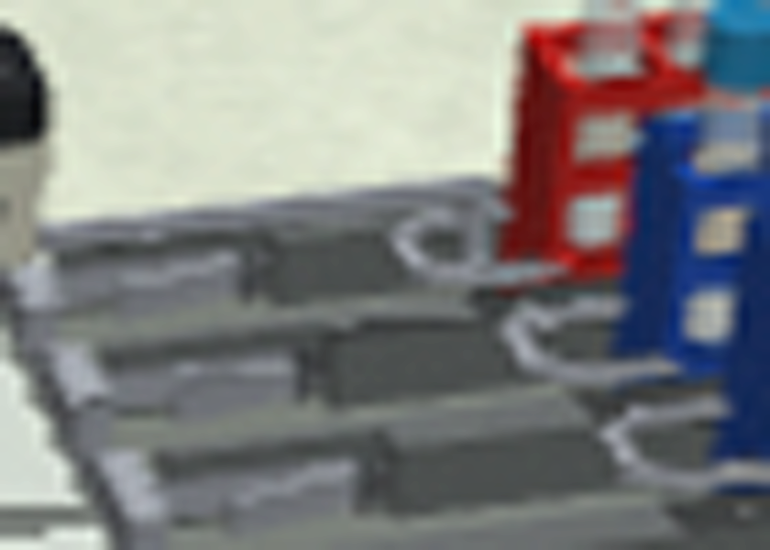

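The tip stands inside the loop, at local (485,190 to 265), and goes behind the loop's near arm. The vertical force has not risen. Now I'll drag.

```bash
python3 -m inch '0.1 -0.4 0 0 0 0 0; 0.1 -0.8 -0.05 0 0 0 0; 0.1 -1.2 -0.1 0 0 0 0; 0.1 -1.7 -0.1 0 0 0 0; 0.1 -2.2 -0.15 0 0 0 0; 0.1 -2.7 -0.2 0 0 0 0; 0.1 -3 -0.2 0 0 0 0' && python3 -m inch '0.1 -0.5 -0.05 0 0 0 0; 0.1 -1 -0.1 0 0 0 0; 0.1 -1.5 -0.1 0 0 0 0; 0.1 -2 -0.15 0 0 0 0; 0.1 -2.5 -0.2 0 0 0 0; 0.1 -3 -0.2 0 0 0 0' && python3 - <<'E'
from h import *
np.set_printoptions(precision=4,suppress=True)
g=grab_frame("side"); save(g,"side11.png"); print(telemetry.get_state()["force"])
for n in("rack_red","loop","stop_zone","catch2"):
    for r in pinpoint("side",n): print(n,round(r["p"],2),np.round(r["location"],1),onz(g,r["location"],.045 if n=="loop" else .025))
E
```

```text
t: 12.9
eef_pos: [0.5754, -0.0519, 0.0114]
ee_rot: [-3.141, -0.0, -1.502]
force: [1.4, 0.3, -1.7]
width: 0.0214
t: 13.65
eef_pos: [0.545, -0.054, 0.0114]
ee_rot: [-3.141, -0.0, -1.502]
force: [2.2, 0.1, -1.9]
width: 0.0216
[ 0.3413  0.5922 -2.1691]
rack_red 0.98 [339.8 324.8] [ 0.6795 -0.3406  0.025 ]
rack_red 0.69 [233.3 156.7] [0.54   0.4081 0.025 ]
loop 0.85 [321.3 222.7] [ 0.7178 -0.0368  0.045 ]
loop 0.65 [332.4 318.1] [ 0.6641 -0.342   0.045 ]
stop_zone 0.79 [308.  241.4] [ 0.6773 -0.0794  0.025 ]Traceback (most recent call last):
  File "<stdin>", line 5, in <module>
ValueError: it knows: deepwell_plate, dock, hook, hook_tip, loop, mat, rack_blue, rack_red, stop_zone, tip_box
```

```bash
python3 -m inch '0.1 -0.3 0 0 0 0 0; 0.1 -0.6 -0.05 0 0 0 0; 0.1 -0.9 -0.05 0 0 0 0; 0.1 -1.2 -0.1 0 0 0 0; 0.1 -1.5 -0.1 0 0 0 0; 0.1 -1.8 -0.1 0 0 0 0; 0.1 -2 -0.1 0 0 0 0' && python3 -m inch '0.1 -0.2 0 0 0 0 0; 0.1 -0.4 0 0 0 0 0; 0.1 -0.6 -0.05 0 0 0 0; 0.1 -0.8 -0.05 0 0 0 0; 0.1 -1 -0.05 0 0 0 0' && python3 -m inch '0.1 -0.2 0 0 0 0 0; 0.1 -0.4 0 0 0 0 0; 0.1 -0.6 -0.05 0 0 0 0; 0.1 -0.8 -0.05 0 0 0 0; 0.1 -1 -0.05 0 0 0 0'
```

```text
t: 14.72
eef_pos: [0.5251, -0.055, 0.0115]
ee_rot: [-3.141, -0.0, -1.502]
force: [3.3, -0.5, -2.8]
width: 0.0216
t: 15.35
eef_pos: [0.5152, -0.0555, 0.0116]
ee_rot: [-3.14, -0.0, -1.502]
force: [4.3, -1.9, -1.6]
width: 0.0216
t: 15.98
eef_pos: [0.5049, -0.0561, 0.0115]
ee_rot: [-3.141, -0.0, -1.502]
force: [4.7, -1.9, -1.1]
width: 0.0218
```

```bash
python3 - <<'E'
from h import *
g=grab_frame("side"); print(telemetry.get_state()["force"])
a=cv2.cvtColor(cv2.resize(g["pixels"][190:260,280:380],None,fx=7,fy=7,interpolation=2),cv2.COLOR_RGB2BGR)
cv2.imwrite("pics/c11.png",cv2.convertScaleAbs(a,alpha=1.3,beta=10))
E
```

```text
[ 2.83020376 -1.35883092 -1.05587738]
```

View pics/c11.png

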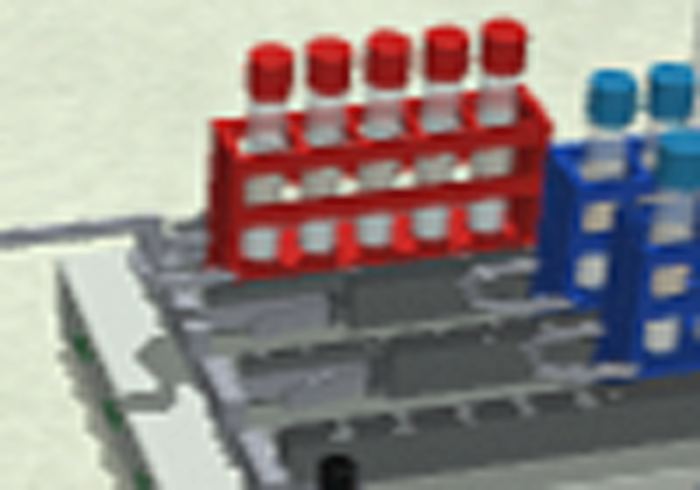

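```bash
for i in 1; do python3 -m inch '0.1 -0.1 -0.03 0 0 0 0; 0.1 -0.2 -0.05 0 0 0 0; 0.1 -0.3 -0.05 0 0 0 0; 0.1 -0.4 -0.06 0 0 0 0; 0.1 -0.4 -0.06 0 0 0 0'; done; python3 -m inch '0.1 -0.1 -0.01 0 0 0 0; 0.1 -0.2 -0.02 0 0 0 0; 0.1 -0.3 -0.02 0 0 0 0; 0.1 -0.3 -0.02 0 0 0 0'
```

```text
t: 16.65
eef_pos: [0.5006, -0.0566, 0.0115]
ee_rot: [-3.141, -0.0, -1.502]
force: [4.1, 0.5, -1.1]
width: 0.0219
t: 17.15
eef_pos: [0.4974, -0.0569, 0.0115]
ee_rot: [-3.141, -0.0, -1.502]
force: [3.7, -0.0, -0.7]
width: 0.0217
```

```bash
python3 -m inch '0.1 -0.05 0 0 0 0 0; 0.1 -0.05 0 0 0 0 0'|grep -E "eef|force"
```

```text
eef_pos: [0.496, -0.057, 0.0113]
force: [2.9, 0.5, 0.0]
```

```bash
python3 -m inch '0.1 -0.05 0 0 0 0 0; 0.1 -0.05 0 0 0 0 0'|grep -E "eef|force"
```

```text
eef_pos: [0.495, -0.0571, 0.0112]
force: [1.3, -0.4, -0.3]
```

```bash
python3 -m inch '0.1 -0.05 0 0 0 0 0; 0.1 -0.05 0 0 0 0 0'|grep -E "eef|force"
```

```text
eef_pos: [0.4948, -0.0571, 0.0113]
force: [3.0, 0.8, -1.1]
```

```bash
python3 -m inch '0.1 -0.05 0 0 0 0 0; 0.1 -0.05 0 0 0 0 0'|grep -E "eef|force"; python3 -c "
from h import *; print(np.round(telemetry.get_state()['force'],1))"
```

```text
eef_pos: [0.4948, -0.057, 0.0115]
force: [4.9, 0.7, -1.2]
[ 4.9  0.7 -1.2]
```

```bash
python3 -m inch '0.1 -0.05 0 0 0 0 0; 0.1 -0.05 0 0 0 0 0'|grep -E "eef|force"
```

```text
eef_pos: [0.4948, -0.0569, 0.0116]
force: [5.7, 1.0, -2.4]
```

```bash
python3 -m inch '0.1 -0.05 0 0 0 0 0; 0.1 -0.08 0 0 0 0 0; 0.1 -0.08 0 0 0 0 0'|grep -E "eef|force"
```

```text
eef_pos: [0.4948, -0.0567, 0.0117]
force: [6.4, -0.0, -2.3]
```

```bash
python3 -m inch '0.1 -0.08 0 0 0 0 0; 0.1 -0.12 0 0 0 0 0; 0.1 -0.12 0 0 0 0 0'|grep -E "eef|force"
```

```text
eef_pos: [0.4948, -0.0566, 0.012]
force: [8.6, -0.5, -3.8]
```

```bash
python3 -m inch '0.1 -0.12 0 -0.03 0 0 0; 0.1 -0.16 -0.01 -0.05 0 0 0; 0.1 -0.16 -0.01 -0.05 0 0 0'|grep -E "eef|force"
```

```text
eef_pos: [0.4948, -0.0564, 0.0118]
force: [9.2, -0.4, -3.0]
```

```bash
python3 -m inch '0.1 -0.16 0 -0.03 0 0 0; 0.1 -0.2 -0.01 -0.05 0 0 0; 0.1 -0.2 -0.01 -0.05 0 0 0'|grep -E "eef|force"; python3 -c "
from h import *; print(np.round(telemetry.get_state()['force'],1))"
```

```text
eef_pos: [0.4949, -0.0562, 0.0117]
force: [9.8, -1.8, -5.2]
[ 9.8 -1.8 -5.2]
```

```bash
python3 -m inch '0.1 -0.2 -0.02 -0.05 0 0 0; 0.1 -0.24 -0.03 -0.05 0 0 0; 0.1 -0.24 -0.03 -0.05 0 0 0; 0.1 -0.24 -0.03 -0.05 0 0 0'|grep -E "eef|force|rot|width"; python3 - <<'E'
from h import *
g=grab_frame("side"); print(np.round(telemetry.get_state()["force"],1))
a=cv2.cvtColor(cv2.resize(g["pixels"][190:260,270:370],None,fx=7,fy=7,interpolation=2),cv2.COLOR_RGB2BGR)
cv2.imwrite("pics/c12.png",cv2.convertScaleAbs(a,alpha=1.3,beta=10))
E
```

```text
eef_pos: [0.495, -0.0561, 0.0117]
ee_rot: [-3.128, 0.001, -1.501]
force: [10.5, -1.1, -6.8]
width: 0.0215
[11.2 -1.6 -5.5]
```

View pics/c12.png

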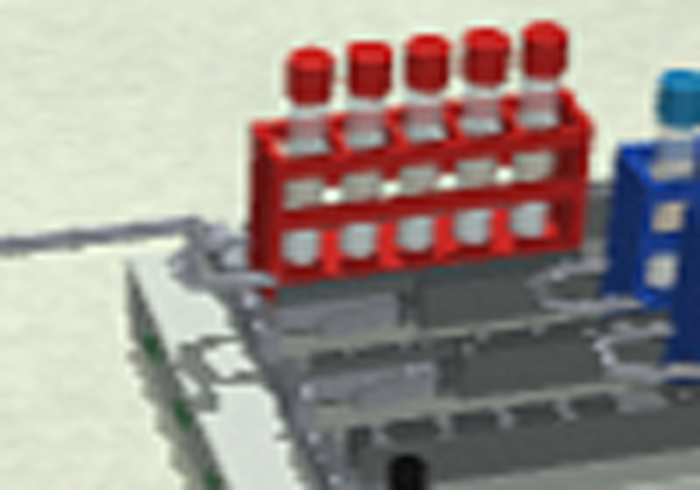

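The red rack stands upright with its front at the stop bar, local (255,270), and the loop sticks out past the bar with the tip in it. The tool has tilted about 0.7° under load. I'll level it and add a little pull.

```bash
python3 -m inch '0.1 -0.24 -0.03 -0.05 0 0.4 0; 0.1 -0.26 -0.04 -0.07 0 0.7 0; 0.1 -0.26 -0.04 -0.07 0 0.7 0; 0.1 -0.26 -0.04 -0.07 0 0.7 0'|grep -E "eef|force|rot"; python3 -c "
from h import *; print(np.round(telemetry.get_state()['force'],1))"
```

```text
eef_pos: [0.4947, -0.0562, 0.0116]
ee_rot: [-3.137, 0.002, -1.501]
force: [10.3, -1.8, -3.4]
[10.3 -1.8 -3.4]
```

```bash
python3 -m inch '0.1 -0.28 -0.03 -0.05 0 0.2 0; 0.1 -0.33 -0.04 -0.05 0 0.4 0; 0.1 -0.33 -0.04 -0.05 0 0.4 0; 0.1 -0.33 -0.04 -0.05 0 0.4 0'|grep -E "eef|force|rot"; python3 -c "
from h import *; print(np.round(telemetry.get_state()['force'],1))"
```

```text
eef_pos: [0.4945, -0.0561, 0.0119]
ee_rot: [-3.138, 0.002, -1.501]
force: [10.6, -1.4, -4.2]
[10.6 -1.4 -4.2]
```

```bash
python3 -m inch '0.1 -0.35 -0.03 -0.05 0 0.2 0; 0.1 -0.43 -0.04 -0.05 0 0.3 0; 0.1 -0.43 -0.04 -0.05 0 0.3 0; 0.1 -0.43 -0.04 -0.05 0 0.3 0'|grep -E "eef|force|rot"; python3 -c "
from h import *; print(np.round(telemetry.get_state()['force'],1)); grab_frame('side'); print(np.round(telemetry.get_state()['force'],1))"
```

```text
eef_pos: [0.4945, -0.0559, 0.0125]
ee_rot: [-3.137, 0.003, -1.5]
force: [14.2, -1.5, -5.7]
[14.2 -1.5 -5.7]
[14.7 -2.  -5.2]
```

```bash
python3 -m inch '0.1 -0.36 -0.03 -0.05 0 0.2 0; 0.1 -0.36 -0.03 -0.05 0 0.2 0' |grep -E "t:|eef|force|rot"; python3 -m inch '0.1 0 0 0 0 0 0; 0.1 0.3 0.02 0 0 0.2 0; 0.1 0.6 0.04 0 0 0.2 0; 0.1 0.8 0.06 0 0 0.2 0; 0.1 0.8 0.06 0 0 0.2 0; 0.1 0.8 0.06 0 0 0.2 0'
```

```text
t: 22.25
eef_pos: [0.4946, -0.0556, 0.0129]
ee_rot: [-3.134, 0.004, -1.5]
force: [13.7, -1.4, -6.4]
t: 23.0
eef_pos: [0.5023, -0.0551, 0.0128]
ee_rot: [-3.138, 0.004, -1.5]
force: [-0.1, -0.3, -1.7]
width: 0.0212
```

```bash
python3 -m inch '0.1 0 0 0.5 0 0 0; 0.1 0 0 1 0 0 0; 0.1 0 0 1.5 0 0 0; 0.1 0 0 2 0 0 0'|grep -E "t:|eef|force"; python3 -m inch '0.1 0 0 2 0 0 0; 0.1 0 0 4 0 0 0; 0.1 0 0 6 0 0 0; 0.1 0 0 6 0 0 0' && python3 - <<'E'
from h import *
np.set_printoptions(precision=4,suppress=True)
g=grab_frame("side"); f=grab_frame("top"); save(g,"side13.png")
for n in("hook","hook_tip","loop","rack_red"):
  for c,F in(("side",g),("top",f)):
    for r in pinpoint(c,n): 
        if r["p"]>.4: print(n,c,round(r["p"],2),np.round(r["location"],1),onz(F,r["location"],dict(hook=.086+.01,hook_tip=.097,loop=.045,rack_red=.025)[n]))
E
```

```text
t: 23.5
eef_pos: [0.5024, -0.0551, 0.0333]
ee_rot: [-3.138, 0.004, -1.5]
force: [-0.5, -0.2, -1.4]
t: 24.0
eef_pos: [0.5036, -0.0548, 0.0949]
ee_rot: [-3.134, 0.004, -1.5]
force: [0.5, 0.0, -1.5]
width: 0.0217
hook side 0.96 [217.5 211.5] [ 0.477  -0.0352  0.096 ]
hook top 0.64 [329.6 263.7] [ 0.4774 -0.06    0.096 ]
hook_tip side 0.6 [300.1 199.1] [ 0.6707 -0.0084  0.097 ]
hook_tip top 0.53 [321.5 182.8] [ 0.675  -0.0482  0.097 ]
loop side 0.92 [301.2 227.2] [ 0.6669 -0.0489  0.045 ]
loop top 0.79 [320.6 192.7] [ 0.6616 -0.0498  0.045 ]
loop top 0.64 [426.3 185.3] [ 0.6749 -0.3218  0.045 ]
rack_red side 0.84 [340.1 326.1] [ 0.6792 -0.3438  0.025 ]
rack_red side 0.81 [305.6 232.6] [ 0.6793 -0.0435  0.025 ]
rack_red top 0.82 [421.4 183.3] [ 0.6852 -0.3159  0.025 ]
rack_red top 0.62 [320.3 190.7] [ 0.6713 -0.0511  0.025 ]
```

```bash
python3 -m inch '0.1 0 5 0 0 0 1; 0.1 0 10 0 0 0 2; 0.1 0 15 0 0 0 3; 0.1 0 20 0 0 0 4; 0.1 0 25 0 0 0 5; 0.1 0.1 30 0 0 0 6; 0.1 0.2 34 0 0 0 7; 0.1 0.2 36.5 0 0 0 8; 0.1 0.2 36.5 0 0 0 8; 0.1 0.2 36.5 0 0 0 8' && python3 - <<'E'
from h import *
np.set_printoptions(precision=4,suppress=True)
f=grab_frame("top");g=grab_frame("side"); save(g,"side14.png"); save(f,"top14.png")
P={}
for n in("hook","hook_tip"):
    for c in("top","side"):
        r=pinpoint(c,n); P[n,c]=r[0]["location"] if r else None; print(n,c,[(round(x["p"],2),np.round(x["location"],1)) for x in r])
    if P[n,"top"] is not None and P[n,"side"] is not None: print(n,tri(f,P[n,"top"],g,P[n,"side"]))
s=telemetry.get_state()["eef_pos"]; z=s[2]+.0204
c,d=np.cos(np.radians(12)),np.sin(np.radians(12))
o=np.array([.4787-.5054+s[0],.304-.310+s[1],.003+z])
print("expected level hook: origin",o,"tip",o+[.19*c,.19*d,.001]); print("px",proj(g,o+[.19*c,.19*d,.001]),"elbow",proj(g,o+[.19*c,.19*d,.027]),"backlow",proj(g,o+[-.055*c,-.055*d,0]))
m=regions_of("side","hook"); 
for r in m[:1]:
    v,u=np.nonzero(r["pixels"]); print(r["p"],r["bbox"]); i=u>=u.max()-3; print("right part rows",v[i].min(),v[i].max()); 
    for k in range(u.min(),u.max()+1,8): print(k,v[u==k].min(),v[u==k].max(),end=" | ")
E
```

```text
t: 25.75
eef_pos: [0.5039, 0.3091, 0.0926]
ee_rot: [-3.139, 0.003, -1.361]
force: [-0.7, 0.2, -1.8]
width: 0.0216
hook top [(0.79, array([172.4, 267. ]))]
hook side [(0.83, array([215. , 149.2]))]
hook (array([0.481 , 0.3127, 0.0955]), np.float64(0.004877095515099557))
hook_tip top [(0.85, array([158.7, 187.4]))]
hook_tip side [(0.57, array([274.8, 133.9])), (0.36, array([309.5, 232.8]))]
hook_tip (array([0.6647, 0.3426, 0.1218]), np.float64(0.0032778656547166915))
expected level hook: origin [0.4777 0.3033 0.1165] tip [0.6635 0.3428 0.1175]
px [274.9293 135.0899] elbow [274.9686 126.8486] backlow [193.505 146.505]
0.95 [194.9, 129.7, 277.9, 148.3]
right part rows 128 132
193 138 144 | 201 135 147 | 209 134 147 | 217 133 145 | 225 142 144 | 233 132 137 | Traceback (most recent call last):
  File "<stdin>", line 16, in <module>
    return umr_minimum(a, axis, None, out, keepdims, initial, where)
ValueError: zero-size array to reduction operation minimum which has no identity
```

```bash
python3 -m inch '0.1 0 0 -4 0 0.4 0; 0.1 0 0 -7 -0.1 0.7 0; 0.1 0 0 -9 -0.2 0.8 0; 0.1 0 0 -10.3 -0.2 0.8 0; 0.1 0 0 -10.8 -0.2 0.8 0; 0.1 0 0 -10.8 -0.2 0.8 0; 0.1 0 0 -10.8 -0.2 0.8 0'; python3 -m inch '0.1 0 0 -0.1 0 0 0; 0.1 0 0 -0.2 0 0 0; 0.1 0 0 -0.3 0 0 0; 0.1 0 0 -0.3 0 0 0'|grep -E "eef|force|rot"
```

```text
t: 26.98
eef_pos: [0.5048, 0.3099, -0.014]
ee_rot: [3.132, 0.004, -1.361]
force: [-0.4, 0.0, -1.4]
width: 0.0219
eef_pos: [0.5048, 0.3098, -0.0171]
ee_rot: [3.132, 0.004, -1.361]
force: [-0.6, -0.5, -1.6]
```

```bash
python3 -m inch '0.1 0 0 -0.1 0 0 0; 0.1 0 0 -0.15 0 0 0; 0.1 0 0 -0.15 0 0 0'|grep -E "eef|force|rot"; python3 -m inch '0.1 0 0 -0.1 0 0 0; 0.1 0 0 -0.1 0 0 0; 0.1 0 0 -0.1 0 0 0'|grep -E "eef|force|rot"
```

```text
eef_pos: [0.5047, 0.3098, -0.0187]
ee_rot: [3.132, 0.004, -1.361]
force: [-0.3, 0.1, -1.1]
eef_pos: [0.5047, 0.3098, -0.0197]
ee_rot: [3.132, 0.004, -1.361]
force: [-0.5, -0.3, -1.2]
```

```bash
python3 -m inch '0.1 0 0 -0.1 0 0 0; 0.1 0 0 -0.1 0 0 0; 0.1 0 0 -0.1 0 0 0'|grep -E "eef|force|rot"; python3 -c "
from h import *; s=telemetry.get_state(); print(s['force'],s['moment'])"
```

```text
eef_pos: [0.5048, 0.3099, -0.0202]
ee_rot: [3.132, 0.004, -1.361]
force: [-3.0, -0.3, 5.4]
[-2.98862988 -0.32663728  5.42566883] [-0.31468416  0.80405693  0.02085908]
```

```bash
python3 -m inch '0.1 0 0 0 -0.1 0.4 0; 0.1 0 0 0 -0.2 0.8 0; 0.1 0 0 -0.02 -0.2 0.8 0'|grep -E "eef|force|rot"; python3 -c "
from h import *; s=telemetry.get_state(); print(s['force'],s['moment'])"; python3 -m inch '0.1 0 0 -0.05 0 0 0; 0.1 0 0 -0.05 0 0 0'|grep -E "eef|force|rot";python3 -c "
from h import *; s=telemetry.get_state(); print(s['force'],s['moment'])"
```

```text
eef_pos: [0.5053, 0.3101, -0.0202]
ee_rot: [3.118, 0.004, -1.361]
force: [-2.5, -1.2, 6.2]
[-2.51740678 -1.22117464  6.23236146] [-0.27469425  0.3224481   0.00574   ]
eef_pos: [0.5054, 0.3102, -0.0201]
ee_rot: [3.118, 0.004, -1.361]
force: [-3.8, -1.8, 9.2]
[-3.8207201  -1.77095049  9.19111433] [-0.42705914  0.8244056  -0.03464943]
```

```bash
python3 -m inch '0.1 0 0 0 0 0 0; 0.7 0 0 0 0 0 0; 0.7 0 0 0 0 0 0; 0.7 0 0 0 0 0 0; 0.7 0 0 0 0 0 0; 0.7 0 0 0 0 0 0'; python3 -m inch '0.7 0 0 1 0 0 0; 0.7 0 0 3 0 0 0; 0.7 0 0 6 0 0 0; 0.7 0 0 11 0 0 0; 0.7 -5 3 14 0 0 0; 0.7 -10 6 15 0 0 0; 0.7 -10 6 15 0 0 0; 0.7 -10 6 15 0 0 0' && python3 - <<'E'
from fit import *
np.set_printoptions(precision=4,suppress=True)
f=grab_frame("top");g=grab_frame("side");F=dict(top=f,side=g); save(f,"top15.png"); save(g,"side15.png")
M={}
for c in F:
    r=regions_of(c,"hook")
    if r: M[c]=r[0]["pixels"]; print(c,r[0]["p"],r[0]["bbox"])
for k in M:
    p,e=fit(F,{k:M[k]},HANDLE+ROD,[.477,.31,.2],.003); print("hook",k,p[:2],np.degrees(p[2]),e)
Z=dict(hook_tip=.004,rack_red=.025,loop=.045,rack_blue1=.025,deepwell_plate=.003,tip_box=0)
for n,z in Z.items():
    for c in F:
        for r in pinpoint(c,n):
            if r["p"]>.4: print(n,c,round(r["p"],2),np.round(r["location"],1),onz(F[c],r["location"],z)[:2])
E
```

```text
t: 29.98
eef_pos: [0.5054, 0.3102, -0.0202]
ee_rot: [3.118, 0.004, -1.361]
force: [-0.4, -0.2, 0.8]
width: 0.0605
t: 30.98
eef_pos: [0.4052, 0.3704, 0.1305]
ee_rot: [3.119, 0.005, -1.36]
force: [0.1, -0.2, 0.4]
width: 0.0612
top 0.67 [167.0, 196.2, 196.9, 293.2]
side 0.84 [198.7, 163.0, 279.4, 184.3]
hook top [0.4783 0.3048] 12.169359716403498 0.15960734411925104
hook side [0.4795 0.2995] 12.467206339941749 0.11651668541432325
hook_tip top 0.77 [168.9 196.1] [0.6704 0.3459]
hook_tip side 0.91 [277.6 169.4] [0.6721 0.3407]
rack_red top 0.77 [420.1 185. ] [ 0.6807 -0.3121]
rack_red top 0.58 [319.5 187. ] [ 0.6812 -0.0493]
rack_red side 0.94 [338.6 328.2] [ 0.6752 -0.3483]
rack_red side 0.73 [306.9 233.7] [ 0.6814 -0.0484]
loop top 0.81 [426.9 185.4] [ 0.6746 -0.3234]
loop top 0.63 [319.9 192.4] [ 0.6624 -0.0481]
loop side 0.93 [336.5 318. ] [ 0.6713 -0.3428]
loop side 0.6 [302.2 226.6] [ 0.6697 -0.0468]
rack_blue1 top 0.6 [328.  146.3] [ 0.791 -0.076]
rack_blue1 side 0.89 [366.8 243.3] [ 0.8088 -0.1059]
rack_blue1 side 0.61 [361.4 235.6] [ 0.8062 -0.0744]
deepwell_plate top 0.93 [127.5 244.6] [0.545  0.4502]
deepwell_plate side 0.63 [234.1 159.1] [0.5437 0.4371]
tip_box top 0.82 [443.  262.5] [ 0.4797 -0.3638]
tip_box side 0.67 [230.4 357.7] [ 0.4805 -0.3638]
```

```bash
python3 -c "
from station import arm; print(arm.job_done())"
```

```text
the job is handed in; nothing more can be done
None
```

The red rack is home against the front stop, and the hook is back on the black mat. I handed the job in at about 31 s of the 58 s allowed.

**Drag and stop:** I put the hook tip into the loop and drew the rack about 10 cm along the left lane.
- **Catch:** the pull was about 4 N in the catch zone and fell to 1–3 N at the end, which fits the catch snapping in. I felt the stop straight after that. The catch itself can't be seen in the images, so the click is inferred from the force and the distance travelled.
- **Final pull:** I raised it in small steps while the tool stayed within about 0.5 mm. It went a little past the 12 N target: 10–11 N, then 14.2–14.7 N, then 13.7 N at release. No reading was above 14.7 N.

**Last checks:**
- **Red rack:** its front face is at about x = 0.68 m, which agrees with the measured stop bar. It stood upright in the last picture I viewed, before unhooking.
- **Hook:** it lies within a few millimetres of where it started. I pressed it lightly onto the mat at up to about 9 N, then let go.
- **Other objects:** one blue rack, the plate and the tip box measure where they were, within camera error of about 1 cm. The second blue rack's front reads 0.806 m in the side view against 0.796 m at the start; the top view gives 0.791 against 0.793. I took that as detection noise.

**Problems and disagreements:**
- **Height error:** the reported tool height reads about 30 mm lower than the cameras show. My first grasp therefore closed on air above the handle. It touched nothing, and I regrasped lower.
- **Hook tilt:** the hook tipped about 1° in the grip under the pull. I corrected for this when setting it down.

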